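# Reset the length stop for the waiting block and butt the block against it

## Robot

A 6-joint arm with a two-finger parallel gripper is mounted at the origin on a cart in front of the work surface, level with it; the furniture and walls round the work are solid. World frame = base frame: x ahead of the robot, y to its left, z up, the work surface at z = 0. Lengths are in m, angles in rad, forces in N, time in s.
With the tool pointing down it reaches from about 0.4 to 0.825 m from the base axis. Payload 7 kg.
Tool frame: the origin (TCP) lies on the centre line of the jaws, within the pads' length; the fingertips stand 22 mm ahead of it and the grasp point (between the pads) lies 3 mm ahead of it (arm.tcp_to_tips is the distance from the TCP to the fingertips, in m); z points along the fingers, y is the line along which they close (so a half turn about z gives the same grasp; the last joint's range is limited). The gripper opens to 88 mm and grips with 3 to 60 N. Pads are 19 mm wide; open, the fingers measure 130 mm over their backs; the gripper's body (78 mm by 193 mm) begins 47 mm behind the grasp point.
Start: joints at [-0.817, 0.359, 0.012, 0, -1.224, -0.288], TCP at [0.303, -0.603, 0.249] pointing down, gripper open.
Joint ranges: [-3.07, 3.07], [-1.43, 2.12], [-1.02, 1.25], [-3.03, 1.67], [-3.05, -0], [-3.03, 3.03]. Speed limits (rad/s): [2.39, 2.39, 3.01, 3.14, 3.14, 3.14].

## Interface

Orientations are given as [roll, pitch, yaw] about the fixed x, y, z axes, in that order (R = Rz(yaw) Ry(pitch) Rx(roll)).
In Python, from station import arm gives the robot as it stands.
- The arm moves only by the tool jog_arm, never from a script. Its argument "targets" is a list of rows, each an object of numbers: "dx", "dy", "dz": the shift along the tool's x, y, z in mm; "rx", "ry", "rz": the turn, a rotation vector about the tool's x, y, z in rad; "gripper": the closure, from 0 (fully open) to 1 (shut). In form: [{"dx": .., "dy": .., "dz": .., "rx": .., "ry": .., "rz": .., "gripper": ..}, ...]. A call has exactly 8 rows; each row is the pose to reach, as a shift and turn from the pose commanded when the call began, along the tool's axes at that moment; what a row does not reach only later rows make up. A row lasts 1/12 s, in which the tool goes at most 41.7 mm and 7.16 degrees, less where a joint would pass 70% of its speed; a pose out of reach is approached as far as the arm can. A call with a gripper value outside its range is refused whole. The fingers move at their own pace and stop on an object; "force" is the grip in N (left out, the last holds). Time passes only in rows, so rows that repeat a pose let the fingers close, or fill a call up. It gives the time, the measured TCP pose, the force, the opening and the grip force at its end, in the units of the state.
- arm.get_state(): the state, without advancing time (a new reading comes with each control period).
- arm.grab_frame(name): name is "scene" or "top" or "wrist"; returns a dict with "frame" (384x512x3 uint8, red, green, blue), "z_map" (384x512 float32, m along the optical axis (not along the pixel's ray), 0 where there is no reading), "fx", "fy", "cx", "cy" (pixels), "view" (4x4, takes a point from world to camera coordinates). Camera axes: x right, y down, z forward; pixel columns grow to the right and rows downward; lengths in m; the calibration is good to about 2 mm. A picture is of the moment at which its call begins.
- arm.job_done(): hands the job in; it is judged then, once.
The state is a dict: "t": time; "q": joint angles; "qd": joint speeds; "joint_efforts": joint torques, N m; "eef_pos": TCP position; "ee_rot": TCP orientation; "force": force on the tool from outside, world axes, zero at the start; "moment": the same for the moment, N m; "width": finger opening in m; "gripper_force": force on a finger pad.
Only numpy, scipy, OpenCV 4.12 (cv2) and the standard library are available. Lean on these libraries where they do the work, as an engineer would, in place of code of your own. Each camera call takes 0.05 s, during which the arm holds its last target. There are 200 camera calls.

## Task

One of two hardwood blocks, a long dark brown one or a short pale one, waits in the channel of the length gauge, and the gauge's stop is one notch wrong for it. Pull up the spring knob, slide the carriage the one notch that makes the waiting block end level with the yellow line once it rests against the stop, and let the knob drop back in; then push the block along the channel, without lifting it, until it sits against the stop. Leave the other block, the brass weight and the red tin where they are.

Things in the scene. Friction and masses are not known exactly. Their poses are not given: they have to be found in the camera images.
- gauge: Fixed length gauge: grey board, x -125..105, y -200..200 mm, top at z 18 mm; origin on its underside, on the middle line of the channel. The channel, 60 mm wide, runs along its y, centred on x = 0, between aluminium fences 10 mm high (back: y -170..140 mm, front: y -60..140 mm), open at the -y end. Behind it, at x = 70 mm, a steel rail along y has five slots 30 mm apart.
- line_mid (a point): Where the yellow line (from the board's front edge to the back fence) crosses the channel's middle, on the board's top (z 18 mm), at gauge y = -60 mm, level with the front fence's -y end.
- stop_face (a point): Centre of the stop's working face, which looks toward -y of the gauge: a dark steel plate 50 mm wide (x) hanging in the channel from the carriage, 20 to 46 mm above the worktop. It moves with the carriage; at the start, in the middle slot, it is 128 mm from the yellow line.
- knob_grip (a point): Grip point on the axis of the black upright spring knob (28 mm diameter, 32 mm high, red dot on top) on the blue carriage: 98 mm above the worktop when engaged; the knob's top is 14 mm higher, its underside 18 mm lower; the carriage below it tops out at 70 mm. Moves with carriage and knob.
- carriage (a joint): Blue carriage with its stop along the rail, m: 0 in the middle slot (start), + toward the gauge's +y (away from the yellow line), slots at -0.06, -0.03, 0, 0.03, 0.06. About 2 N friction; about 1 mm of play while the pin is in a slot. It is moved by the lifted knob itself.
- plunger (a joint): Lift of the spring knob, m: 0 pin fully in a slot, 0.014 fully up. The pin clears the rail above 0.009; below about 0.005 it locks the carriage. The spring pulls down with 3 N at 0, 6.5 N at the top. Released between slots, the pin rides on the rail at 0.009.
- long_block: Dark brown hardwood block, 56 (x) by 158 (y) by 22 mm high, about 0.13 kg, origin at the centre of its underside; lies on the board, length along the gauge's y. Either it waits in the channel (gauge x near 0, gauge y -85..-55 mm) or it is the spare, on the board in front of the front fence (gauge x about -80 mm); this changes from start to start.
- short_block: Pale hardwood block, 56 (x) by 98 (y) by 22 mm high, about 0.09 kg, origin at the centre of its underside; lies on the board, length along the gauge's y. Either it waits in the channel (gauge x near 0, gauge y -85..-55 mm) or it is the spare, on the board in front of the front fence (gauge x about -80 mm); this changes from start to start.
- brass_weight: Brass weight, 51 mm diameter, 68 mm high, standing on the board behind the -y end of the channel; origin at the centre of its underside. Leave it alone.
- needle_tin: Red tin, 77 by 113 by 39 mm, on the worktop beyond the gauge's +y end; origin at the centre of its underside. Leave it alone.
Mind the look-alikes: they are no part of the job. There is more than one size of the short_block; the one meant has the size given above.

How it is judged:
By the outcome, as a careful person would: the job done as asked, in the order asked, and still so for the second after the job is handed in, with the robot touching nothing.
It also fails if it takes over 45 s, if anything falls off the work surface, if the arm or the gripper's body presses on something with over 40 N, if the wrist force passes 120 N, or if a joint passes its speed limit or range.

## Working session

There is one attempt and no reset: what is moved stays moved. The work goes in short steps, Python scripts to look and compute and a tool call to move; the robot and the scene stay as the last step left them, time stands still between calls to the robot, and variables do not carry over. Pictures are saved under pics/ and viewed, at most 10 in all, crops included, and the job is handed in when it is done.

Besides the shell and the picture viewer there is one more tool, called after "Request:" as name([rows], argument=value, ...), one row to a line, values as JSON. jog_arm: Moves the arm, as the interface text tells. Its arguments: {"type":"object","properties":{"targets":{"type":"array","items":{"type":"object","properties":{"dx":{"type":"number"},"dy":{"type":"number"},"dz":{"type":"number"},"rx":{"type":"number"},"ry":{"type":"number"},"rz":{"type":"number"},"gripper":{"type":"number"}}}},"force":{"type":"number"}},"required":["targets"]}

```bash
mkdir -p pics
python3 - <<'E'
from station import arm
import cv2,numpy as np
s=arm.get_state();print(s['t'],s['eef_pos'],s['ee_rot'],s['width'],arm.tcp_to_tips)
for n in('top','scene'):
    f=arm.grab_frame(n);np.savez(''+n+'0.npz',**f)
    cv2.imwrite(f'pics/{n}0.png',cv2.resize(f['frame'][:,:,::-1],(800,600),interpolation=cv2.INTER_CUBIC))
    print(n,np.round(f['view'],3).tolist(),f['fx'])
E
```

```text
0.0 [ 0.30294092 -0.60269915  0.24762873] [ 3.13992479e+00 -1.61837559e-04 -2.67591308e+00] 0.08779383451742147 0.022
top [[0.001, -1.0, -0.012, 0.153], [-0.993, 0.0, -0.12, 0.526], [0.12, 0.012, -0.993, 0.945], [0.0, 0.0, 0.0, 1.0]] 385.69590705084005
scene [[-0.941, 0.339, 0.011, 0.466], [0.257, 0.733, -0.629, -0.176], [-0.221, -0.589, -0.777, 1.378], [0.0, 0.0, 0.0, 1.0]] 475.14552112504225
```

View pics/top0.png

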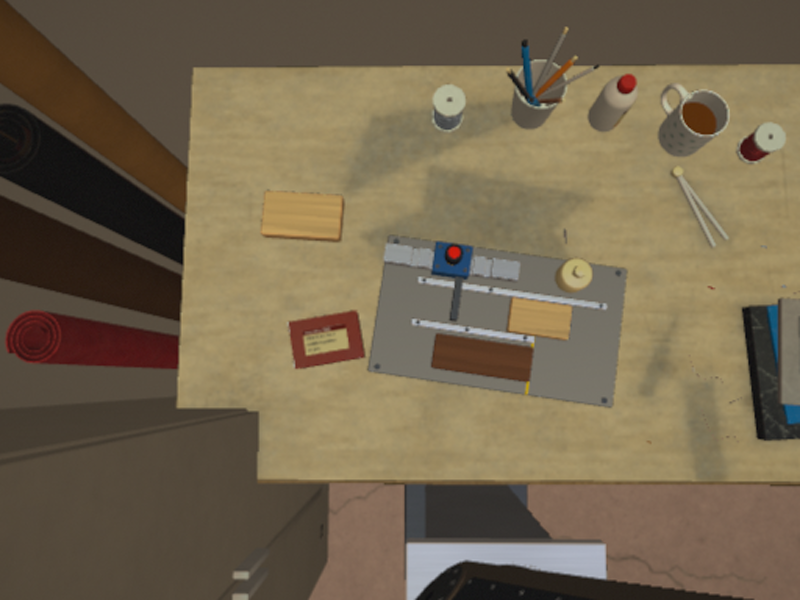

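View pics/scene0.png

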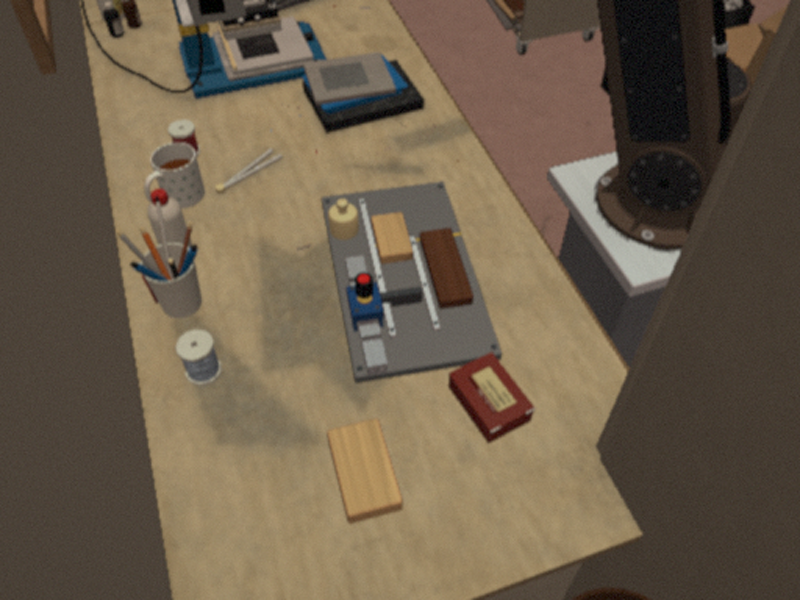

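The top view shows the long brown block as the spare in front of the front fence, at (482,357). There are two pale blocks: A at (540,318) in the channel, and B at (302,216) on the worktop off the gauge. A fits the description because it lies in the channel. B is a look-alike, and I'll check both sizes. The knob's red dot is at (454,253) and the brass weight at (575,274).

```bash
cat > h.py <<'E'
import numpy as np,cv2
def ray(f,uv,z):
    V=np.asarray(f['view'],float);R,t=V[:3,:3],V[:3,3];c=-R.T@t
    uv=np.atleast_2d(uv).astype(float)
    d=np.c_[(uv[:,0]-f['cx'])/f['fx'],(uv[:,1]-f['cy'])/f['fy'],np.ones(len(uv))]@R
    return c+d*((z-c[2])/d[:,2])[:,None]
def cents(m,amin=20):
    n,l,s,c=cv2.connectedComponentsWithStats(m.astype(np.uint8))
    return [(l==i) for i in range(1,n) if s[i,4]>=amin]
def rect(f,m,z):
    cs,_=cv2.findContours(m.astype(np.uint8),cv2.RETR_EXTERNAL,cv2.CHAIN_APPROX_NONE)
    p=ray(f,max(cs,key=len)[:,0],z)[:,:2]
    return cv2.minAreaRect((p*1000).astype(np.float32))
E
python3 - <<'E'
from h import *
f=dict(np.load('top0.npz'));im=f['frame'];hsv=cv2.cvtColor(im,cv2.COLOR_RGB2HSV)
H,S,V=[hsv[...,i].astype(int) for i in range(3)]
k=800/512
def box(m,u0,v0,u1,v1):
    o=np.zeros_like(m);o[int(v0/k):int(v1/k),int(u0/k):int(u1/k)]=1;return m&o
g=box(S<60,350,225,640,415)
g=max(cents(g),key=np.sum)
cs,_=cv2.findContours(g.astype(np.uint8),cv2.RETR_EXTERNAL,cv2.CHAIN_APPROX_NONE)
hull=cv2.convexHull(np.vstack(cs));r=cv2.minAreaRect((ray(f,hull[:,0],.018)[:,:2]*1000).astype(np.float32))
print('board',r)
for n,b,z in(('A',(500,285,580,345),.04),('B',(250,180,350,250),.04)):
    m=max(cents(box((S>95)&(V>120),*b)),key=np.sum); print(n,rect(f,m,z),S[m].mean(),V[m].mean())
red=max(cents(box((S>170)&((H<8)|(H>172)),430,235,480,275),5),key=np.sum)
v,u=np.nonzero(red);print('dot',len(u),ray(f,[u.mean(),v.mean()],.112))
m=max(cents(box((S>60)&(V>110)&(H>15),550,250,600,295)),key=np.sum);print('brass',rect(f,m,.086))
c=im[130:270,150:420][:,:,::-1];cv2.imwrite('pics/crop1.png',cv2.resize(c,(800,415),interpolation=cv2.INTER_CUBIC))
E
```

```text
board ((507.334228515625, 10.81451416015625), (402.0408020019531, 230.9244384765625), 81.59257507324219)
A ((505.145751953125, -54.9200325012207), (97.9395980834961, 56.387855529785156), 81.7349624633789) 125.87857961053837 171.49484536082474
B ((674.4653930664062, 335.8928527832031), (159.01632690429688, 84.34259796142578), 89.84825134277344) 127.77122940430925 174.3764258555133
dot 54 [[0.59798295 0.08621293 0.112     ]]
brass ((573.267333984375, -101.6334228515625), (74.82474517822266, 65.83748626708984), 89.92120361328125)
```

View pics/crop1.png

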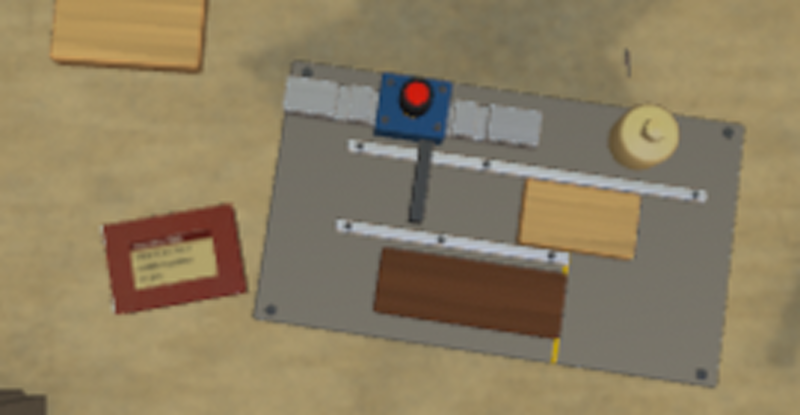

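Crop: block A in the channel, at crop (580,218), measures 98×56 mm, so it is the short_block. B, at the crop's top left, is 159×84 mm and is the look-alike. The short block needs the stop 98 mm from the line, so the carriage moves one notch toward the line, to −0.03. Gauge yaw is about −8.4° with its origin near (517, 9) mm. Approaching the knob now.

Request:
jog_arm([
  {"dx":-25,"dy":21,"dz":0,"rz":0.08},
  {"dx":-56,"dy":47,"dz":0,"rz":0.16},
  {"dx":-87,"dy":73,"dz":0,"rz":0.24},
  {"dx":-118,"dy":99,"dz":0,"rz":0.32},
  {"dx":-149,"dy":125,"dz":0,"rz":0.4},
  {"dx":-180,"dy":151,"dz":0,"rz":0.48},
  {"dx":-211,"dy":177,"dz":0,"rz":0.56},
  {"dx":-242,"dy":203,"dz":0,"rz":0.612},
], force=20)

```text
invalid input at $.targets[0]: expected keys dx, dy, dz, rx, ry, rz, gripper
```

```bash
cat >> h.py <<'E'
from scipy.spatial.transform import Rotation as Ro
def go(s,p,yaw=None):
    R=Ro.from_euler('xyz',s['ee_rot']);d=R.inv().apply(np.array(p)-s['eef_pos'])*1000
    out=[np.round(d,1)]
    if yaw is not None: out.append((R.inv()*Ro.from_euler('xyz',[np.pi,0,yaw])).as_rotvec().round(3))
    return out
def show(s): print('t',s['t'],'p',np.round(s['eef_pos'],4),'rot',np.round(s['ee_rot'],3),'F',np.round(s['force'],1),'w',round(s['width'],4),s['gripper_force'])
O=np.array([.5172,.00935]);a=np.radians(-8.4);ex=np.array([np.cos(a),np.sin(a)]);ey=np.array([-ex[1],ex[0]])
def W(x,y,z): return np.r_[O+ex*x/1000+ey*y/1000,z/1000]
def G(p): d=np.asarray(p)[:2]-O;return np.round([d@ex*1000,d@ey*1000,p[2]*1000],1)
YAW=a-np.pi
E
python3 - <<'E'
from h import *;from station import arm
s=arm.get_state();show(s);print(go(s,W(70,88,200),YAW))
E
```

```text
t 0.1 p [ 0.303  -0.6027  0.2477] rot [ 3.14  -0.    -2.676] F [0.2 0.9 0.4] w 0.0878 0.0
[array([-574.2,  482.4,   48.4]), array([ 0.001, -0.001,  0.612])]
```

Request:
jog_arm([
  {"dx":-25,"dy":21,"dz":0,"rx":0,"ry":0,"rz":0.08,"gripper":0},
  {"dx":-56,"dy":47,"dz":0,"rx":0,"ry":0,"rz":0.16,"gripper":0},
  {"dx":-87,"dy":73,"dz":0,"rx":0,"ry":0,"rz":0.24,"gripper":0},
  {"dx":-118,"dy":99,"dz":0,"rx":0,"ry":0,"rz":0.32,"gripper":0},
  {"dx":-149,"dy":125,"dz":0,"rx":0,"ry":0,"rz":0.4,"gripper":0},
  {"dx":-180,"dy":151,"dz":0,"rx":0,"ry":0,"rz":0.48,"gripper":0},
  {"dx":-211,"dy":177,"dz":0,"rx":0,"ry":0,"rz":0.56,"gripper":0},
  {"dx":-242,"dy":203,"dz":0,"rx":0,"ry":0,"rz":0.612,"gripper":0},
], force=20)

```text
t: 0.77
eef_pos: [0.4283, -0.3111, 0.2484]
ee_rot: [3.141, -0.0, 2.991]
force: [1.2, 0.1, 0.5]
width: 0.0878
gripper_force: 0.0
```

Run:
```python
from h import *;from station import arm
s=arm.get_state();show(s);print(s['q'],go(s,W(70,88,200),YAW))
```

```text
t 0.7667 p [ 0.4283 -0.3111  0.2484] rot [ 3.141 -0.     2.991] F [1.2 0.1 0.5] w 0.0878 0.0
[-2.57510823e-01  1.18896677e-01 -3.07281943e-01 -1.28588106e-04
 -1.14476632e+00 -1.46395568e+00] [array([-109.4,  418.4,   48.5]), array([ 0.   , -0.   , -0.004])]
```

Request:
jog_arm([
  {"dx":-10,"dy":39,"dz":5,"rx":0,"ry":0,"rz":0,"gripper":0},
  {"dx":-20,"dy":78,"dz":10,"rx":0,"ry":0,"rz":0,"gripper":0},
  {"dx":-30,"dy":117,"dz":15,"rx":0,"ry":0,"rz":0,"gripper":0},
  {"dx":-40,"dy":156,"dz":20,"rx":0,"ry":0,"rz":0,"gripper":0},
  {"dx":-50,"dy":195,"dz":25,"rx":0,"ry":0,"rz":0,"gripper":0},
  {"dx":-60,"dy":234,"dz":30,"rx":0,"ry":0,"rz":0,"gripper":0},
  {"dx":-70,"dy":273,"dz":35,"rx":0,"ry":0,"rz":0,"gripper":0},
  {"dx":-80,"dy":312,"dz":40,"rx":0,"ry":0,"rz":0,"gripper":0},
])

```text
t: 1.43
eef_pos: [0.5529, -0.0139, 0.2083]
ee_rot: [3.142, -0.0, 2.996]
force: [1.7, -0.2, -0.1]
width: 0.0879
gripper_force: 0.0
```

Run:
```python
from h import *;from station import arm
s=arm.get_state();show(s);print(G(s['eef_pos']),go(s,W(70,88,180),YAW))
```

```text
t 1.4333 p [ 0.5529 -0.0139  0.2083] rot [ 3.142 -0.     2.996] F [ 1.7 -0.2 -0.1] w 0.0879 0.0
[ 38.7 -17.8 208.3] [array([-31.3, 105.8,  28.3]), array([ 0.   , -0.   ,  0.001])]
```

Request:
jog_arm([
  {"dx":-10,"dy":33,"dz":9,"rx":0,"ry":0,"rz":0,"gripper":0},
  {"dx":-18,"dy":60,"dz":18,"rx":0,"ry":0,"rz":0,"gripper":0},
  {"dx":-25,"dy":82,"dz":24,"rx":0,"ry":0,"rz":0,"gripper":0},
  {"dx":-30,"dy":96,"dz":28,"rx":0,"ry":0,"rz":0,"gripper":0},
  {"dx":-31,"dy":102,"dz":28,"rx":0,"ry":0,"rz":0,"gripper":0},
  {"dx":-31,"dy":102,"dz":28,"rx":0,"ry":0,"rz":0,"gripper":0},
  {"dx":-31,"dy":102,"dz":28,"rx":0,"ry":0,"rz":0,"gripper":0},
  {"dx":-31,"dy":102,"dz":28,"rx":0,"ry":0,"rz":0,"gripper":0},
])

```text
t: 2.1
eef_pos: [0.598, 0.0794, 0.181]
ee_rot: [3.141, 0.0, 2.995]
force: [0.5, -0.1, 0.0]
width: 0.0876
gripper_force: 0.0
```

Run:
```python
from h import *;from station import arm
f=arm.grab_frame('wrist');s=arm.get_state();show(s);print(G(s['eef_pos']))
np.savez('w1.npz',**f)
hsv=cv2.cvtColor(f['frame'],cv2.COLOR_RGB2HSV);H,S,V=[hsv[...,i].astype(int) for i in range(3)]
for m in cents((S>170)&(V>90)&((H<8)|(H>172)),60):
    v,u=np.nonzero(m);p=ray(f,[u.mean(),v.mean()],.112)[0];print('red',len(u),u.mean(),v.mean(),p,G(p),go(s,[p[0],p[1],.102]))
cv2.imwrite('pics/w1.png',f['frame'][:,:,::-1])
```

```text
t 2.15 p [0.598  0.0793 0.1811] rot [3.141 0.    2.994] F [-0.3 -0.1 -0.2] w 0.0878 0.0
[ 69.8  81.  181.1]
red 462 268.85930735930737 213.2922077922078 [0.59983816 0.08573976 0.112     ] [ 70.6  87.6 112. ] [array([-0.8,  6.6, 79.1])]
```

View pics/w1.png

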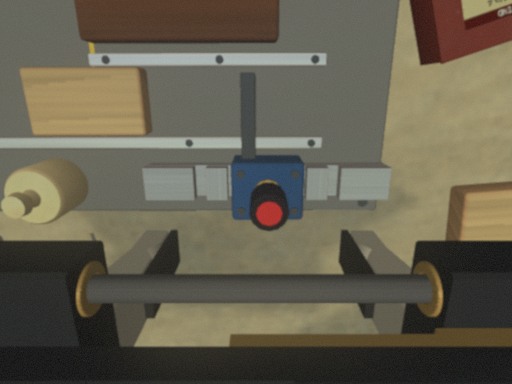

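The wrist view shows the red dot at (269,213), with the rail and fences square to the image. The knob is at gauge (70.6, 87.6) mm. Descending and gripping.

Request:
jog_arm([
  {"dx":-1,"dy":6.5,"dz":10,"rx":0,"ry":0,"rz":0,"gripper":0},
  {"dx":-1,"dy":6.5,"dz":30,"rx":0,"ry":0,"rz":0,"gripper":0},
  {"dx":-1,"dy":6.5,"dz":50,"rx":0,"ry":0,"rz":0,"gripper":0},
  {"dx":-1,"dy":6.5,"dz":68,"rx":0,"ry":0,"rz":0,"gripper":0},
  {"dx":-1,"dy":6.5,"dz":76,"rx":0,"ry":0,"rz":0,"gripper":0},
  {"dx":-1,"dy":6.5,"dz":78,"rx":0,"ry":0,"rz":0,"gripper":0.3},
  {"dx":-1,"dy":6.5,"dz":78,"rx":0,"ry":0,"rz":0,"gripper":0.6},
  {"dx":-1,"dy":6.5,"dz":78,"rx":0,"ry":0,"rz":0,"gripper":0.8},
], force=30)

```text
t: 2.82
eef_pos: [0.6009, 0.0868, 0.1034]
ee_rot: [3.141, 0.001, 2.995]
force: [-0.5, -0.0, 0.1]
width: 0.0731
gripper_force: 0.0
```

Request:
jog_arm([
  {"dx":0,"dy":0,"dz":0,"rx":0,"ry":0,"rz":0,"gripper":1},
  {"dx":0,"dy":0,"dz":0,"rx":0,"ry":0,"rz":0,"gripper":1},
  {"dx":0,"dy":0,"dz":0,"rx":0,"ry":0,"rz":0,"gripper":1},
  {"dx":0,"dy":0,"dz":0,"rx":0,"ry":0,"rz":0,"gripper":1},
  {"dx":0,"dy":0,"dz":0,"rx":0,"ry":0,"rz":0,"gripper":1},
  {"dx":0,"dy":0,"dz":0,"rx":0,"ry":0,"rz":0,"gripper":1},
  {"dx":0,"dy":0,"dz":0,"rx":0,"ry":0,"rz":0,"gripper":1},
  {"dx":0,"dy":0,"dz":0,"rx":0,"ry":0,"rz":0,"gripper":1},
], force=30)

```text
t: 3.48
eef_pos: [0.6003, 0.0866, 0.1026]
ee_rot: [-3.142, 0.0, 2.995]
force: [-1.2, 0.7, -0.2]
width: 0.0274
gripper_force: 30.0
```

Request:
jog_arm([
  {"dx":0,"dy":0,"dz":-2,"rx":0,"ry":0,"rz":0,"gripper":1},
  {"dx":0,"dy":0,"dz":-4,"rx":0,"ry":0,"rz":0,"gripper":1},
  {"dx":0,"dy":0,"dz":-6,"rx":0,"ry":0,"rz":0,"gripper":1},
  {"dx":0,"dy":0,"dz":-8,"rx":0,"ry":0,"rz":0,"gripper":1},
  {"dx":0,"dy":0,"dz":-10,"rx":0,"ry":0,"rz":0,"gripper":1},
  {"dx":0,"dy":0,"dz":-12,"rx":0,"ry":0,"rz":0,"gripper":1},
  {"dx":0,"dy":0,"dz":-12.5,"rx":0,"ry":0,"rz":0,"gripper":1},
  {"dx":0,"dy":0,"dz":-12.5,"rx":0,"ry":0,"rz":0,"gripper":1},
], force=30)

```text
t: 4.15
eef_pos: [0.6002, 0.0867, 0.115]
ee_rot: [3.142, -0.0, 2.995]
force: [2.6, -0.7, -7.1]
width: 0.0271
gripper_force: 30.0
```

The spring load of about 6–7 N shows the knob is up. Sliding one notch toward the line.

Request:
jog_arm([
  {"dx":0,"dy":-4,"dz":0,"rx":0,"ry":0,"rz":0,"gripper":1},
  {"dx":0,"dy":-10,"dz":0,"rx":0,"ry":0,"rz":0,"gripper":1},
  {"dx":0,"dy":-16,"dz":0,"rx":0,"ry":0,"rz":0,"gripper":1},
  {"dx":0,"dy":-22,"dz":0,"rx":0,"ry":0,"rz":0,"gripper":1},
  {"dx":0,"dy":-27,"dz":0,"rx":0,"ry":0,"rz":0,"gripper":1},
  {"dx":0,"dy":-30,"dz":0,"rx":0,"ry":0,"rz":0,"gripper":1},
  {"dx":0,"dy":-30,"dz":0,"rx":0,"ry":0,"rz":0,"gripper":1},
  {"dx":0,"dy":-30,"dz":0,"rx":0,"ry":0,"rz":0,"gripper":1},
], force=30)

```text
t: 4.82
eef_pos: [0.5957, 0.0562, 0.1151]
ee_rot: [-3.141, -0.0, 2.995]
force: [2.1, -1.6, -6.6]
width: 0.0272
gripper_force: 30.0
```

Run:
```python
from h import *;from station import arm
s=arm.get_state();show(s);print(G(s['eef_pos']),G([.6002,.0867,.115]))
```

```text
t 4.8167 p [0.5957 0.0562 0.1151] rot [-3.141 -0.     2.995] F [ 2.1 -1.6 -6.6] w 0.0272 29.998830280965194
[ 70.8  57.8 115.1] [ 70.8  88.6 115. ]
```

Request:
jog_arm([
  {"dx":0,"dy":0.3,"dz":2,"rx":0,"ry":0,"rz":0,"gripper":1},
  {"dx":0,"dy":0.3,"dz":4,"rx":0,"ry":0,"rz":0,"gripper":1},
  {"dx":0,"dy":0.3,"dz":6,"rx":0,"ry":0,"rz":0,"gripper":1},
  {"dx":0,"dy":0.3,"dz":8,"rx":0,"ry":0,"rz":0,"gripper":1},
  {"dx":0,"dy":0.3,"dz":10,"rx":0,"ry":0,"rz":0,"gripper":1},
  {"dx":0,"dy":0.3,"dz":12,"rx":0,"ry":0,"rz":0,"gripper":1},
  {"dx":0,"dy":0.3,"dz":12,"rx":0,"ry":0,"rz":0,"gripper":1},
  {"dx":0,"dy":0.3,"dz":12,"rx":0,"ry":0,"rz":0,"gripper":1},
], force=30)

```text
t: 5.48
eef_pos: [0.5959, 0.0573, 0.103]
ee_rot: [-3.142, -0.0, 2.995]
force: [1.4, -1.7, -3.6]
width: 0.0274
gripper_force: 30.0
```

The load is still about 3 N downward, so the pin dropped into the slot. Releasing and rising.

Request:
jog_arm([
  {"dx":0,"dy":0,"dz":0,"rx":0,"ry":0,"rz":0,"gripper":0.4},
  {"dx":0,"dy":0,"dz":0,"rx":0,"ry":0,"rz":0,"gripper":0.3},
  {"dx":0,"dy":0,"dz":0,"rx":0,"ry":0,"rz":0,"gripper":0.3},
  {"dx":0,"dy":0,"dz":0,"rx":0,"ry":0,"rz":0,"gripper":0.3},
  {"dx":0,"dy":0,"dz":-10,"rx":0,"ry":0,"rz":0,"gripper":0.3},
  {"dx":0,"dy":0,"dz":-30,"rx":0,"ry":0,"rz":0,"gripper":0.3},
  {"dx":0,"dy":0,"dz":-55,"rx":0,"ry":0,"rz":0,"gripper":0.3},
  {"dx":0,"dy":0,"dz":-80,"rx":0,"ry":0,"rz":0,"gripper":0.3},
], force=30)

```text
t: 6.15
eef_pos: [0.5957, 0.0572, 0.1845]
ee_rot: [-3.141, -0.0, 2.996]
force: [-0.4, 1.4, 0.0]
width: 0.0611
gripper_force: 0.0
```

Run:
```python
from h import *;from station import arm
f=arm.grab_frame('wrist');s=arm.get_state();show(s);print(G(s['eef_pos']))
np.savez('w2.npz',**f)
hsv=cv2.cvtColor(f['frame'],cv2.COLOR_RGB2HSV);H,S,V=[hsv[...,i].astype(int) for i in range(3)]
for m in cents((S>170)&(V>90)&((H<8)|(H>172)),60):
    v,u=np.nonzero(m);p=ray(f,[u.mean(),v.mean()],.112)[0];zm=np.median(f['z_map'][m])
    V_=f['view'];print('red',len(u),G(p),'z',-zm+ (np.linalg.inv(V_)[2,3]),zm)
for m in cents((S>95)&(V>120)&(H>8)&(H<30),1500):
    r=rect(f,m,.04);c=np.r_[np.array(r[0])/1000,.04];print('pale',m.sum(),r,G(c))
print('target',go(s,W(-4,-165,150),YAW))
cv2.imwrite('pics/w2.png',f['frame'][:,:,::-1])
```

```text
t 6.2 p [0.5985 0.0577 0.1906] rot [3.139 0.007 2.997] F [ 2.7 -0.   5.3] w 0.0613 0.0
[ 73.3  59.7 190.6]
red 450 [ 70.6  58.6 112. ] z 0.09774637816974546 0.22278467
pale 7669 ((507.4791259765625, -54.552913665771484), (96.58470916748047, 54.364784240722656), 81.63957214355469) [ -0.3 -64.6  40. ]
pale 1967 ((670.5679931640625, 271.855224609375), (76.19309997558594, 30.07159996032715), 4.949077129364014) [113.4 282.1  40. ]
target [array([  78. , -224.6,   39.5]), array([0.002, 0.007, 0.002])]
```

View pics/w2.png

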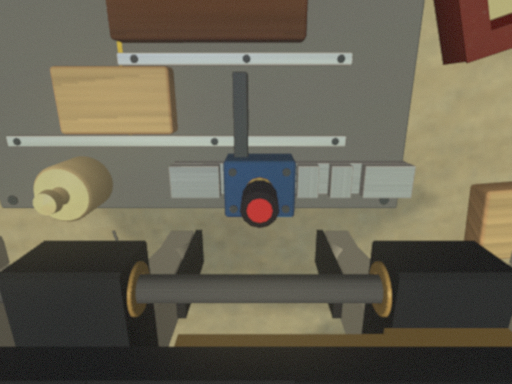

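The knob dot at (260,210) has moved 29–30 mm along the rail, so the carriage is now in the −0.03 slot. The pale block at (115,100) is undisturbed, with its −y end near gauge y −114. Next I move behind the block with the fingers shut.

Request:
jog_arm([
  {"dx":8,"dy":-24,"dz":0,"rx":0,"ry":0,"rz":0,"gripper":1},
  {"dx":18,"dy":-56,"dz":5,"rx":0,"ry":0,"rz":0,"gripper":1},
  {"dx":29,"dy":-90,"dz":10,"rx":0,"ry":0,"rz":0,"gripper":1},
  {"dx":40,"dy":-124,"dz":15,"rx":0,"ry":0,"rz":0,"gripper":1},
  {"dx":51,"dy":-158,"dz":20,"rx":0,"ry":0,"rz":0,"gripper":1},
  {"dx":62,"dy":-192,"dz":25,"rx":0,"ry":0,"rz":0,"gripper":1},
  {"dx":70,"dy":-216,"dz":30,"rx":0,"ry":0,"rz":0,"gripper":1},
  {"dx":73,"dy":-224,"dz":33,"rx":0,"ry":0,"rz":0,"gripper":1},
], force=20)

```text
t: 6.87
eef_pos: [0.4891, -0.156, 0.1504]
ee_rot: [3.142, -0.0, 2.993]
force: [-0.5, 0.5, -0.3]
width: 0.0137
gripper_force: 0.0
```

Run:
```python
from h import *;from station import arm
s=arm.get_state();show(s);print(G(s['eef_pos']),go(s,W(-2,-165,48),YAW))
```

```text
t 6.8667 p [ 0.4891 -0.156   0.1504] rot [ 3.142 -0.     2.993] F [-0.5  0.5 -0.3] w 0.0137 0.0
[  -3.6 -167.7  150.4] [array([ -1.6,   2.7, 102.4]), array([ 0.   , -0.   , -0.002])]
```

Request:
jog_arm([
  {"dx":-1,"dy":1,"dz":10,"rx":0,"ry":0,"rz":0,"gripper":1},
  {"dx":-1,"dy":1,"dz":30,"rx":0,"ry":0,"rz":0,"gripper":1},
  {"dx":-1,"dy":1,"dz":55,"rx":0,"ry":0,"rz":0,"gripper":1},
  {"dx":-1,"dy":1,"dz":78,"rx":0,"ry":0,"rz":0,"gripper":1},
  {"dx":-1,"dy":1,"dz":92,"rx":0,"ry":0,"rz":0,"gripper":1},
  {"dx":-1,"dy":1,"dz":100,"rx":0,"ry":0,"rz":0,"gripper":1},
  {"dx":-1,"dy":1,"dz":102,"rx":0,"ry":0,"rz":0,"gripper":1},
  {"dx":-1,"dy":1,"dz":102,"rx":0,"ry":0,"rz":0,"gripper":1},
], force=20)

```text
t: 7.53
eef_pos: [0.4927, -0.1524, 0.0479]
ee_rot: [-3.141, -0.0, 2.996]
force: [0.8, -0.2, -0.5]
width: 0.0006
gripper_force: 0.0
```

Run:
```python
from h import *;from station import arm
s=arm.get_state();show(s);print(G(s['eef_pos']))
```

```text
t 7.5333 p [ 0.4927 -0.1524  0.0479] rot [-3.141 -0.     2.996] F [ 0.8 -0.2 -0.5] w 0.0006 0.0
[  -0.7 -163.6   47.9]
```

Request:
jog_arm([
  {"dx":0,"dy":6,"dz":0,"rx":0,"ry":0,"rz":0,"gripper":1},
  {"dx":0,"dy":14,"dz":0,"rx":0,"ry":0,"rz":0,"gripper":1},
  {"dx":0,"dy":20,"dz":0,"rx":0,"ry":0,"rz":0,"gripper":1},
  {"dx":0,"dy":24,"dz":0,"rx":0,"ry":0,"rz":0,"gripper":1},
  {"dx":0,"dy":28,"dz":0,"rx":0,"ry":0,"rz":0,"gripper":1},
  {"dx":0,"dy":32,"dz":0,"rx":0,"ry":0,"rz":0,"gripper":1},
  {"dx":0,"dy":36,"dz":0,"rx":0,"ry":0,"rz":0,"gripper":1},
  {"dx":0,"dy":40,"dz":0,"rx":0,"ry":0,"rz":0,"gripper":1},
], force=20)

```text
t: 8.2
eef_pos: [0.4981, -0.113, 0.0483]
ee_rot: [-3.141, 0.0, 2.996]
force: [-0.5, -1.7, 1.2]
width: 0.0005
gripper_force: 0.9
```

Request:
jog_arm([
  {"dx":0,"dy":4,"dz":0,"rx":0,"ry":0,"rz":0,"gripper":1},
  {"dx":0,"dy":8,"dz":0,"rx":0,"ry":0,"rz":0,"gripper":1},
  {"dx":0,"dy":12,"dz":0,"rx":0,"ry":0,"rz":0,"gripper":1},
  {"dx":0,"dy":16,"dz":0,"rx":0,"ry":0,"rz":0,"gripper":1},
  {"dx":0,"dy":20,"dz":0,"rx":0,"ry":0,"rz":0,"gripper":1},
  {"dx":0,"dy":24,"dz":0,"rx":0,"ry":0,"rz":0,"gripper":1},
  {"dx":0,"dy":27,"dz":0,"rx":0,"ry":0,"rz":0,"gripper":1},
  {"dx":0,"dy":29,"dz":0,"rx":0,"ry":0,"rz":0,"gripper":1},
], force=20)

```text
t: 8.87
eef_pos: [0.5023, -0.0842, 0.048]
ee_rot: [-3.142, -0.0, 2.996]
force: [-0.4, -2.2, 1.6]
width: 0.0003
gripper_force: 1.0
```

Run:
```python
from h import *;from station import arm
f=arm.grab_frame('wrist');s=arm.get_state();show(s);print(G(s['eef_pos']),s['force'][:2]@ey)
cv2.imwrite('pics/w3.png',f['frame'][:,:,::-1])
```

```text
t 8.9167 p [ 0.5024 -0.084   0.048 ] rot [3.141 0.    2.996] F [ 0.2  0.4 -0.9] w 0.0008 0.0
[ -1.  -94.5  48. ] 0.38131128211456555
```

View pics/w3.png

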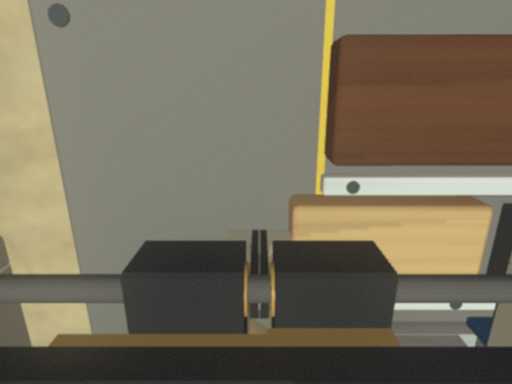

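The block's left end at (292,220) still overhangs the yellow line, at (322,190), and a small gap to the stop remains at (490–505,240). Continuing gently.

Request:
jog_arm([
  {"dx":0,"dy":2,"dz":0,"rx":0,"ry":0,"rz":0,"gripper":1},
  {"dx":0,"dy":4,"dz":0,"rx":0,"ry":0,"rz":0,"gripper":1},
  {"dx":0,"dy":6,"dz":0,"rx":0,"ry":0,"rz":0,"gripper":1},
  {"dx":0,"dy":7.5,"dz":0,"rx":0,"ry":0,"rz":0,"gripper":1},
  {"dx":0,"dy":8.5,"dz":0,"rx":0,"ry":0,"rz":0,"gripper":1},
  {"dx":0,"dy":9,"dz":0,"rx":0,"ry":0,"rz":0,"gripper":1},
  {"dx":0,"dy":9.5,"dz":0,"rx":0,"ry":0,"rz":0,"gripper":1},
  {"dx":0,"dy":10,"dz":0,"rx":0,"ry":0,"rz":0,"gripper":1},
], force=20)

```text
t: 9.58
eef_pos: [0.5037, -0.0746, 0.048]
ee_rot: [3.142, -0.0, 2.995]
force: [-0.5, -0.8, -0.6]
width: 0.0004
gripper_force: 0.3
```

Request:
jog_arm([
  {"dx":0,"dy":0.5,"dz":0,"rx":0,"ry":0,"rz":0,"gripper":1},
  {"dx":0,"dy":1,"dz":0,"rx":0,"ry":0,"rz":0,"gripper":1},
  {"dx":0,"dy":1.4,"dz":0,"rx":0,"ry":0,"rz":0,"gripper":1},
  {"dx":0,"dy":1.8,"dz":0,"rx":0,"ry":0,"rz":0,"gripper":1},
  {"dx":0,"dy":2.1,"dz":0,"rx":0,"ry":0,"rz":0,"gripper":1},
  {"dx":0,"dy":2.4,"dz":0,"rx":0,"ry":0,"rz":0,"gripper":1},
  {"dx":0,"dy":2.7,"dz":0,"rx":0,"ry":0,"rz":0,"gripper":1},
  {"dx":0,"dy":3,"dz":0,"rx":0,"ry":0,"rz":0,"gripper":1},
], force=20)

```text
t: 10.25
eef_pos: [0.5042, -0.0717, 0.0481]
ee_rot: [3.142, 0.0, 2.995]
force: [-1.7, -0.1, 0.1]
width: 0.0006
gripper_force: 0.2
```

Run:
```python
from h import *;from station import arm
f=arm.grab_frame('wrist');s=arm.get_state();show(s);print(G(s['eef_pos']),s['force'][:2]@ey)
cv2.imwrite('pics/w4.png',cv2.resize(f['frame'][150:300,270:512,::-1],(800,496),interpolation=cv2.INTER_CUBIC))
```

```text
t 10.3 p [ 0.5042 -0.0716  0.0481] rot [3.142 0.    2.995] F [ 1.  -0.5  0.2] w 0.0006 0.12094203382730484
[ -1.1 -82.   48.1] -0.3392218645390028
```

View pics/w4.png

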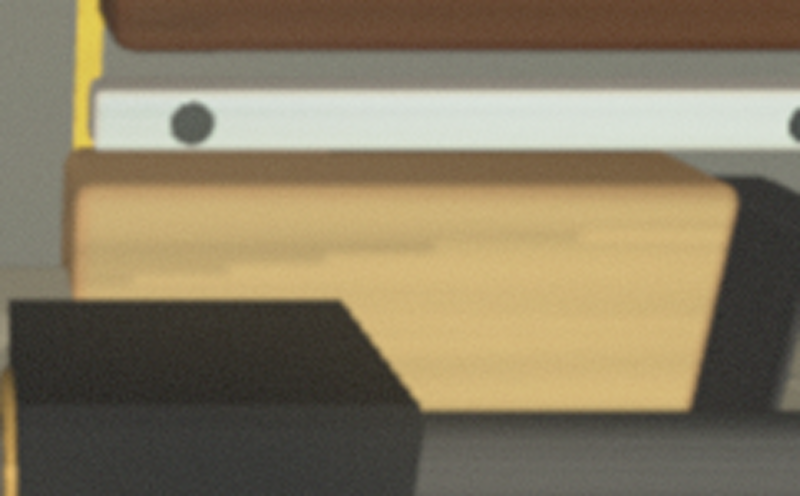

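The block's end is within a few mm of the line and its far end is nearly at the stop plate (crop (735,190)). There is no contact force yet, so I'm creeping on.

Request:
jog_arm([
  {"dx":0,"dy":0.3,"dz":0,"rx":0,"ry":0,"rz":0,"gripper":1},
  {"dx":0,"dy":0.6,"dz":0,"rx":0,"ry":0,"rz":0,"gripper":1},
  {"dx":0,"dy":0.9,"dz":0,"rx":0,"ry":0,"rz":0,"gripper":1},
  {"dx":0,"dy":1.1,"dz":0,"rx":0,"ry":0,"rz":0,"gripper":1},
  {"dx":0,"dy":1.3,"dz":0,"rx":0,"ry":0,"rz":0,"gripper":1},
  {"dx":0,"dy":1.5,"dz":0,"rx":0,"ry":0,"rz":0,"gripper":1},
  {"dx":0,"dy":1.5,"dz":0,"rx":0,"ry":0,"rz":0,"gripper":1},
  {"dx":0,"dy":1.5,"dz":0,"rx":0,"ry":0,"rz":0,"gripper":1},
], force=20)

```text
t: 10.97
eef_pos: [0.5044, -0.0702, 0.0481]
ee_rot: [3.142, -0.0, 2.995]
force: [0.1, 0.8, 0.3]
width: 0.0005
gripper_force: 0.1
```

Request:
jog_arm([
  {"dx":0,"dy":0.3,"dz":0,"rx":0,"ry":0,"rz":0,"gripper":1},
  {"dx":0,"dy":0.6,"dz":0,"rx":0,"ry":0,"rz":0,"gripper":1},
  {"dx":0,"dy":0.9,"dz":0,"rx":0,"ry":0,"rz":0,"gripper":1},
  {"dx":0,"dy":1.1,"dz":0,"rx":0,"ry":0,"rz":0,"gripper":1},
  {"dx":0,"dy":1.3,"dz":0,"rx":0,"ry":0,"rz":0,"gripper":1},
  {"dx":0,"dy":1.5,"dz":0,"rx":0,"ry":0,"rz":0,"gripper":1},
  {"dx":0,"dy":1.5,"dz":0,"rx":0,"ry":0,"rz":0,"gripper":1},
  {"dx":0,"dy":1.5,"dz":0,"rx":0,"ry":0,"rz":0,"gripper":1},
], force=20)

```text
t: 11.63
eef_pos: [0.5046, -0.0687, 0.0481]
ee_rot: [3.142, 0.0, 2.995]
force: [-0.0, -0.6, 0.1]
width: 0.0004
gripper_force: 0.2
```

Request:
jog_arm([
  {"dx":0,"dy":0.3,"dz":0,"rx":0,"ry":0,"rz":0,"gripper":1},
  {"dx":0,"dy":0.6,"dz":0,"rx":0,"ry":0,"rz":0,"gripper":1},
  {"dx":0,"dy":0.9,"dz":0,"rx":0,"ry":0,"rz":0,"gripper":1},
  {"dx":0,"dy":1.1,"dz":0,"rx":0,"ry":0,"rz":0,"gripper":1},
  {"dx":0,"dy":1.3,"dz":0,"rx":0,"ry":0,"rz":0,"gripper":1},
  {"dx":0,"dy":1.5,"dz":0,"rx":0,"ry":0,"rz":0,"gripper":1},
  {"dx":0,"dy":1.5,"dz":0,"rx":0,"ry":0,"rz":0,"gripper":1},
  {"dx":0,"dy":1.5,"dz":0,"rx":0,"ry":0,"rz":0,"gripper":1},
], force=20)

```text
t: 12.3
eef_pos: [0.5048, -0.0672, 0.0481]
ee_rot: [3.142, 0.0, 2.995]
force: [0.0, 0.4, 0.2]
width: 0.0006
gripper_force: 0.2
```

Run:
```python
from h import *;from station import arm
f=arm.grab_frame('wrist');s=arm.get_state();show(s);print(G(s['eef_pos']),s['force'][:2]@ey)
cv2.imwrite('pics/w5.png',cv2.resize(f['frame'][150:300,270:512,::-1],(800,496),interpolation=cv2.INTER_CUBIC))
```

```text
t 12.35 p [ 0.5048 -0.0672  0.0481] rot [3.142 0.    2.995] F [-0.4 -0.2 -0.6] w 0.0002 0.20438953768461943
[ -1.  -77.5  48.1] -0.2681013797962274
```

View pics/w5.png

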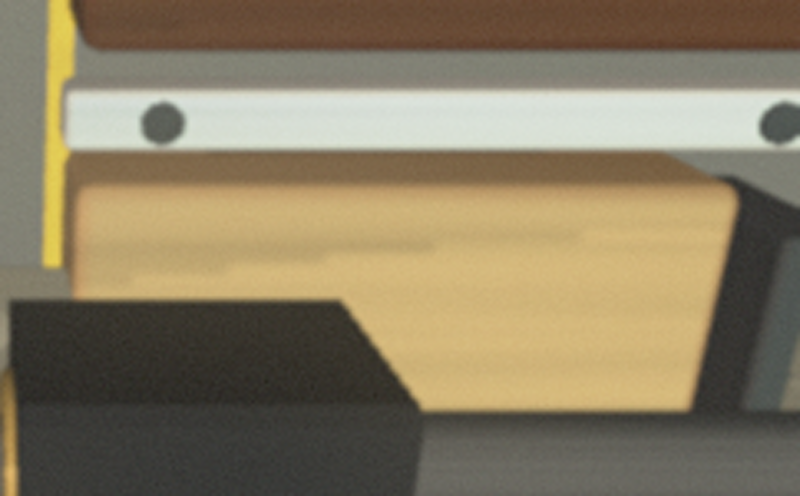

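Run:
```python
from h import *;from station import arm
f=arm.grab_frame('wrist');np.savez('w5.npz',**f)
print('cam',np.linalg.inv(f['view'])[:3,3])
for n,x,y,z in(('block top far',696,380,.04),('block top far2',735,210,.04),('stop top',752,380,.046),('stop top2',778,250,.046),('line L',43,262,.018),('line R',62,262,.018),('line L2',50,60,.018),('line R2',74,60,.018),('block top near',77,240,.04),('block bot near',68,200,.018),('fence end',64,120,.028)):
    p=ray(f,[270+x/3.306,150+y/3.306],z)[0];print(n,G(p),f['z_map'][int(150+y/3.306),int(270+x/3.306)])
```

```text
cam [ 0.42464215 -0.05562418  0.18401073]
block top far [ 3.6 34.8 40. ] 0.16580999
block top far2 [-24.5  34.6  40. ] 0.15899472
stop top [-0.  38.3 46. ] 0.15527809
stop top2 [-20.8  37.3  46. ] 0.14837258
line L [ -6.1 -64.2  18. ] 0.17947145
line R [ -6.1 -61.   18. ] 0.17347698
line L2 [-41.5 -63.9  18. ] 0.1708631
line R2 [-41.5 -60.1  18. ] 0.17064276
block top near [-19.7 -61.1  40. ] 0.15676636
block bot near [-17.4 -60.3  18. ] 0.16276832
fence end [-34.5 -62.4  28. ] 0.16370231
```

Relative to the line, the stop is about 98–100 mm away and the block's far end about 97–98 mm, so contact should come within about 1–2 mm.

Request:
jog_arm([
  {"dx":0,"dy":0.2,"dz":0,"rx":0,"ry":0,"rz":0,"gripper":1},
  {"dx":0,"dy":0.4,"dz":0,"rx":0,"ry":0,"rz":0,"gripper":1},
  {"dx":0,"dy":0.6,"dz":0,"rx":0,"ry":0,"rz":0,"gripper":1},
  {"dx":0,"dy":0.8,"dz":0,"rx":0,"ry":0,"rz":0,"gripper":1},
  {"dx":0,"dy":1.0,"dz":0,"rx":0,"ry":0,"rz":0,"gripper":1},
  {"dx":0,"dy":1.0,"dz":0,"rx":0,"ry":0,"rz":0,"gripper":1},
  {"dx":0,"dy":1.0,"dz":0,"rx":0,"ry":0,"rz":0,"gripper":1},
  {"dx":0,"dy":1.0,"dz":0,"rx":0,"ry":0,"rz":0,"gripper":1},
], force=20)

```text
t: 13.07
eef_pos: [0.5048, -0.0666, 0.0481]
ee_rot: [-3.141, -0.0, 2.995]
force: [0.1, -5.4, 0.8]
width: 0.0006
gripper_force: 2.6
```

Contact: 5.4 N, with the arm 0.4 mm short of its target. Backing off and rising.

Request:
jog_arm([
  {"dx":0,"dy":-1,"dz":0,"rx":0,"ry":0,"rz":0,"gripper":1},
  {"dx":0,"dy":-5,"dz":0,"rx":0,"ry":0,"rz":0,"gripper":1},
  {"dx":0,"dy":-14,"dz":0,"rx":0,"ry":0,"rz":0,"gripper":1},
  {"dx":0,"dy":-24,"dz":0,"rx":0,"ry":0,"rz":0,"gripper":1},
  {"dx":0,"dy":-30,"dz":-15,"rx":0,"ry":0,"rz":0,"gripper":1},
  {"dx":0,"dy":-30,"dz":-45,"rx":0,"ry":0,"rz":0,"gripper":1},
  {"dx":0,"dy":-30,"dz":-80,"rx":0,"ry":0,"rz":0,"gripper":1},
  {"dx":0,"dy":-30,"dz":-110,"rx":0,"ry":0,"rz":0,"gripper":1},
], force=20)

```text
t: 13.73
eef_pos: [0.5002, -0.097, 0.1597]
ee_rot: [-3.141, -0.0, 2.995]
force: [1.5, -0.8, 0.3]
width: 0.0003
gripper_force: 0.0
```

Request:
jog_arm([
  {"dx":20,"dy":30,"dz":0,"rx":0,"ry":0,"rz":0,"gripper":1},
  {"dx":40,"dy":60,"dz":0,"rx":0,"ry":0,"rz":0,"gripper":1},
  {"dx":40,"dy":75,"dz":0,"rx":0,"ry":0,"rz":0,"gripper":1},
  {"dx":40,"dy":80,"dz":0,"rx":0,"ry":0,"rz":0,"gripper":1},
  {"dx":40,"dy":80,"dz":0,"rx":0,"ry":0,"rz":0,"gripper":1},
  {"dx":40,"dy":80,"dz":0,"rx":0,"ry":0,"rz":0,"gripper":1},
  {"dx":40,"dy":80,"dz":0,"rx":0,"ry":0,"rz":0,"gripper":1},
  {"dx":40,"dy":80,"dz":0,"rx":0,"ry":0,"rz":0,"gripper":1},
], force=20)

```text
t: 14.4
eef_pos: [0.4727, -0.0119, 0.1578]
ee_rot: [-3.141, -0.001, 2.994]
force: [-0.4, -0.5, -0.3]
width: 0.0003
gripper_force: 0.0
```

Run:
```python
from h import *;from station import arm
f=arm.grab_frame('wrist');s=arm.get_state();show(s);print(G(s['eef_pos']))
np.savez('w6.npz',**f);cv2.imwrite('pics/w6.png',cv2.resize(f['frame'][:,:,::-1],(800,600),interpolation=cv2.INTER_CUBIC))
```

```text
t 14.45 p [ 0.4726 -0.0118  0.1577] rot [-3.141e+00 -1.000e-03  2.994e+00] F [ 0.3  1.3 -0.6] w 0.0006 0.0
[-41.  -27.5 157.7]
```

View pics/w6.png

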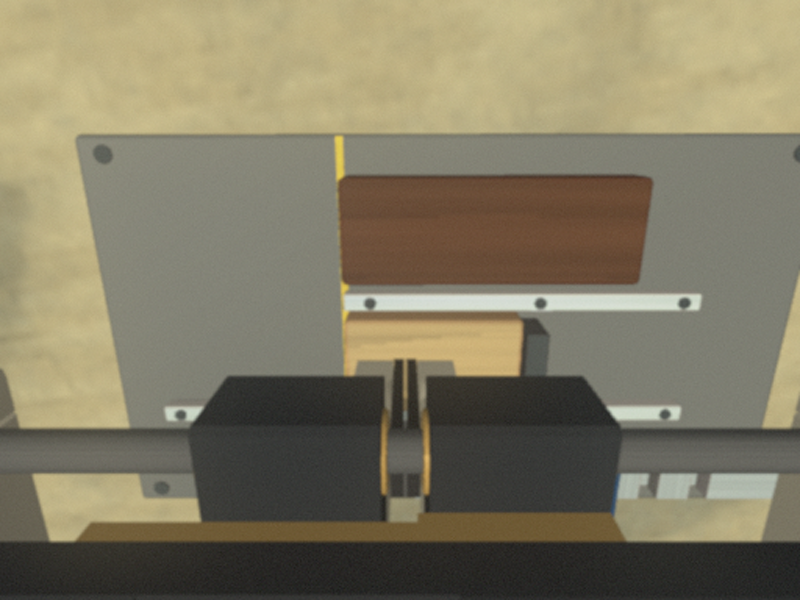

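The block lies between line and stop: its near end is at the yellow line (344,345) and its far end touches the stop (523,345). The brown block hasn't moved. One last numeric check of the knob's height and what moved, using the fixed cameras.

Run:
```python
from h import *;from station import arm
def dot(f,b):
    hsv=cv2.cvtColor(f['frame'],cv2.COLOR_RGB2HSV);H,S,V=[hsv[...,i].astype(int) for i in range(3)]
    k=512/800;m=(S>170)&((H<8)|(H>172));o=np.zeros_like(m);o[int(b[1]*k):int(b[3]*k),int(b[0]*k):int(b[2]*k)]=1
    c=cents(m&o,4)
    if not c: return None
    m=max(c,key=np.sum);v,u=np.nonzero(m);Vi=np.linalg.inv(f['view']);d=f['z_map'][m];d=np.median(d)
    P=Vi@[(u.mean()-f['cx'])/f['fx']*d,(v.mean()-f['cy'])/f['fy']*d,d,1];return len(u),G(P[:3])
for n,b in(('top',(430,230,500,290)),('scene',(345,250,385,300))):
    f0=dict(np.load(n+'0.npz'));f1=arm.grab_frame(n);print(n,dot(f0,b),dot(f1,b))
    if n=='scene': cv2.imwrite('pics/s1.png',cv2.resize(f1['frame'][90:290,170:370,::-1],(600,600),interpolation=cv2.INTER_CUBIC))
```

```text
top (54, array([ 68.4,  87.9, 113.2])) (51, array([ 69.2,  59.2, 112.7]))
scene (45, array([ 71.4,  86.1, 111.4])) (42, array([ 71. ,  58.2, 111.9]))
```

View pics/s1.png

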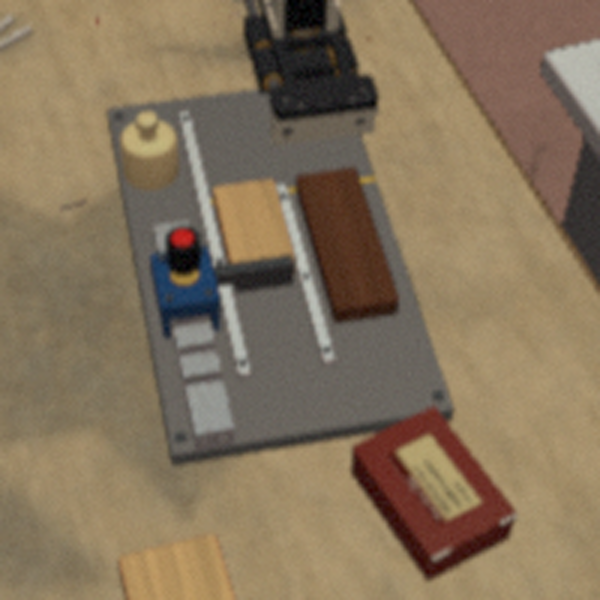

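The knob is back at its engaged height, one notch over at (183,240). The pale block sits against the stop at (250,265), and the weight, tin and brown block are in place. Handing in.

```bash
python3 -c "
from station import arm
print(arm.job_done())"
```

```text
the job is handed in; nothing more can be done
None
```

The carriage is locked one notch nearer the yellow line (−0.03), the short pale block is against the stop with its end at the line to within about 1–2 mm by camera, and the job is handed in.

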